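Hang the headphones from their case on the bench rail

TASK

Lift the lid off the plywood headphone case by its knob and stand it, knob up, on the bench clear of the case. Take out the headphones and hang them with the middle of the headband over the free part of the metal bar, one ear cup either side, and let go; then push them along the bar until the headband is up against the wooden end plate. Do not knock over or shift the glass water jar.

Things in the scene. Friction and masses are not known exactly. Their poses are not given: they have to be found in the camera images.
- case_box: fixed open plywood tray of the headphone case, 72 x 178 mm (x by y) with a dark foot strip 82 x 188 mm; 58 mm high, walls 4 mm, floor 5 mm thick. Origin: centre of its underside, z up; long side along its y. The headphones stand inside it, covered by the lid.
- case_lid: loose hollow plywood lid of the case, 74 x 180 x 120 mm with its knob, 180 g. Origin: centre of its underside (the lower edge of the locating lips, which reach 8 mm into the tray with 2 mm play); z up, long side along its y. On the case its origin is 50 mm above the bench; standing on the bench its origin is at bench height. It must rise 80 mm to clear the headphones.
- lid_knob (a point): centre of the dark wooden knob on the lid, 112 mm above the lid's origin: a round knob 36 mm across, 17 mm tall, on a neck; its underside is 17 mm above the lid's flat top.
- headphones: loose black headphones, 160 g, 152 mm wide along their y, 52 mm deep along their x (band 30 mm), 118 mm high. They stand upright on two ear cups 58 mm high, whose inner faces are 96 mm apart. Origin: midway between the undersides of the cups, z up. In the case they stand on its floor (origin 5 mm above the bench).
- crown_top (a point): top of the middle of the headband, 118 mm above the headphones' origin. Here the band with its grey cushion is 24 mm thick (vertical) and 30 mm deep along the headphones' x, flat on both faces: to be gripped across those 30 mm from above; fingers that reach less than 24 mm below this point stay above the bar.
- crown_under (a point): underside of the middle of the headband's cushion, 94 mm above the headphones' origin; this is the spot that rests on the bar.
- rail: fixed hanging rail: wooden base 215 x 70 mm, a steel bar 14 mm thick along its x with its top 150 mm above the bench, from x = -105 mm (free end, over a 12 mm post at x = -85 mm) to the wooden end plate, whose face is at x = +90 mm. The plate is 70 mm wide, 14 mm thick and rises to 192 mm. Origin: centre of the base's underside, z up.
- rail_home (a point): point on top of the bar, 15 mm before the end plate: where the middle of the headband's underside lies when the headband touches the plate.
- water_jar: loose clear jar, 65 mm across, 75 mm high, standing on the bench in front; origin at the centre of its underside. A bystander.

How it is judged:
By the outcome, as a careful person would: the job done as asked, in the order asked, and still so for the second after the job is handed in, with the robot touching nothing.
It also fails if it takes over 59 s, if anything falls off the work surface, if the arm or the gripper's body presses on something with over 40 N, if the wrist force passes 120 N, or if a joint passes its speed limit or range.

ROBOT

A 6-joint arm with a two-finger parallel gripper is mounted at the origin on a cart in front of the work surface, level with it; the furniture and walls round the work are solid. World frame = base frame: x ahead of the robot, y to its left, z up, the work surface at z = 0. Lengths are in m, angles in rad, forces in N, time in s.
With the tool pointing down it reaches from about 0.25 to 0.775 m from the base axis. Payload 4 kg.
Tool frame: the origin (TCP) lies midway between the tips of the shut fingers; the grasp point (between the pads) lies 19 mm behind it; z points along the fingers, x is the direction in which the jaws open and shut, and the axes are right-handed (so a half turn about z gives the same grasp; the last joint's range is limited). The gripper opens to 94 mm and grips with 3 to 60 N. Pads are 16 mm wide; open, the fingers measure 119 mm over their backs; the gripper's body (75 mm by 177 mm) begins 78 mm behind the grasp point.
Start: joints at [1.124, 0.087, 1.371, -0, 1.684, -0.103], TCP at [0.185, 0.518, 0.206] pointing down, gripper open.
Joint ranges: [-3.1, 3.1], [-0.76, 2.03], [0.27, 2.55], [-1.08, 4.22], [0.17, 2.65], [-2.57, 2.57]. Speed limits (rad/s): [2.79, 2.79, 3.14, 3.14, 3.14, 3.14].

INTERFACE

Orientations are given as [roll, pitch, yaw] about the fixed x, y, z axes, in that order (R = Rz(yaw) Ry(pitch) Rx(roll)).
In Python, from bench import robot, eyes, close_job gives the robot as it stands.
- The arm moves only by the shell command python3 -m jog 'ROWS'. ROWS is JSON, a list of rows, each a list of 3 entries, a list of its own where there are three numbers: the turn, a rotation vector about the tool's x, y, z in degrees, then the shift along the tool's x, y, z in mm, then the closure, from -1 (fully open) to 1 (shut). In form: [[[wx, wy, wz], [x, y, z], claw], ...]. A call has 1 to 5 rows; each row is the pose to reach, as a shift and turn from the pose commanded when the call began, along the tool's axes at that moment; what a row does not reach only later rows make up. A row lasts 1/10 s, in which the tool goes at most 50 mm and 8.59 degrees, less where a joint would pass 70% of its speed; a pose out of reach is approached as far as the arm can. A call with a gripper value outside its range is refused whole. The fingers move at their own pace and stop on an object; the grip force is fixed at half the most. Time passes only in rows, so rows that repeat a pose let the fingers close. It gives the time, the measured TCP pose, the force and the opening at its end, in the units of the state.
- robot.get_obs(): the state, without advancing time (a new reading comes with each control period).
- eyes.snapshot(name): name is "side" or "top" or "wrist"; returns (picture, depth): 400x640x3 uint8, red, green, blue; 400x640 float32, m along the optical axis (not along the pixel's ray), 0 where there is no reading.
- eyes.camera_params(name): a dict with "mtx" (3x3 intrinsics, pixels), "world_to_cam" (4x4, takes a point from world to camera coordinates). Camera axes: x right, y up, looking along -z (the intrinsics and any distortion apply to the point x, -y, -z); pixel columns grow to the right and rows downward; lengths in m; the calibration is good to about 2 mm. The wrist camera is an equidistant fisheye: a pixel r from the principal point sees the ray r / f radians off the axis. A picture is of the moment at which its call begins: read the wrist's pose just before it. camera_params takes no time and is no camera call; for the wrist camera it gives the pose at the moment of the call.
- close_job(): hands the job in, once; it reports no verdict.
The state is a dict: "time": time; "joint_positions": joint angles; "qvel": joint speeds; "joint_torque": joint torques, N m; "tool_pos": TCP position; "ee_rot": TCP orientation; "wrist_force": force on the tool from outside, world axes, zero at the start; "wrist_torque": the same for the moment, N m; "width": finger opening in m.
Only numpy, scipy, OpenCV 4.12 (cv2) and the standard library are available. Lean on these libraries where they do the work, as an engineer would, in place of code of your own. Each camera call takes 0.05 s, during which the arm holds its last target. There are 200 camera calls.

## Working session

There is one attempt and no reset: what is moved stays moved. The work goes in short steps, Python scripts to look and compute and a shell command to move; the robot and the scene stay as the last step left them, time stands still between calls to the robot, and variables do not carry over. Pictures are saved under pics/ and viewed, about 8 in all and at most 12, crops included, and the job is handed in when it is done.

```bash
mkdir -p pics; ls
cat > h.py <<'E'
import numpy as np, cv2
from bench import robot, eyes, close_job
from scipy.spatial.transform import Rotation as R
def snap(n,f=None):
    P=eyes.camera_params(n); im,d=eyes.snapshot(n)
    if f: cv2.imwrite('pics/'+f,im[...,::-1])
    return im,d,P
def cloud(d,P):
    "world points from depth, pinhole"
    K=P['mtx'];v,u=np.mgrid[0:d.shape[0],0:d.shape[1]]
    c=np.stack([(u-K[0,2])/K[0,0]*d,-(v-K[1,2])/K[1,1]*d,-d],-1)
    T=np.linalg.inv(P['world_to_cam']); return c@T[:3,:3].T+T[:3,3]
def totool(p):
    "world points/vectors: position relative to TCP in tool axes, mm"
    o=robot.get_obs(); r=R.from_euler('xyz',o['ee_rot']).as_matrix()
    return (np.array(p)-o['tool_pos'])@r*1000
E
python3 - <<'E'
from h import *
for n in('top','side'):
    im,d,P=snap(n,n+'0.png'); print(n,P); np.savez(n+'0.npz',im=im,d=d,pts=cloud(d,P))
o=robot.get_obs();print(o)
E
```

```text
pics
top {'mtx': array([[461.40327975,   0.        , 329.02209917],
       [  0.        , 461.40327975, 201.2084802 ],
       [  0.        ,   0.        ,   1.        ]]), 'world_to_cam': array([[-0.02180808, -0.99975152, -0.00461628, -0.16638232],
       [ 0.9991561 , -0.02195538,  0.03471371, -0.48635301],
       [-0.03480644, -0.00385535,  0.99938664, -0.95946968],
       [ 0.        ,  0.        ,  0.        ,  1.        ]])}
side {'mtx': array([[395.56813766,   0.        , 316.37729518],
       [  0.        , 395.56813766, 199.09699823],
       [  0.        ,   0.        ,   1.        ]]), 'world_to_cam': array([[ 0.8938819 , -0.44802745, -0.01570208, -0.52039729],
       [ 0.30752487,  0.58732001,  0.74865456, -0.12799055],
       [-0.32619565, -0.67403754,  0.66277431, -0.88250848],
       [ 0.        ,  0.        ,  0.        ,  1.        ]])}
{'time': 0.1, 'joint_positions': array([ 1.12389702e+00,  8.78787041e-02,  1.37207076e+00,  2.25220454e-05,
        1.68359234e+00, -1.03103895e-01]), 'qvel': array([ 0.00021089, -0.00210081, -0.00255575,  0.00036142,  0.00093312,
       -0.00089941]), 'joint_torque': array([ 2.35462569e-03, -3.41252947e+01, -3.03301013e+01,  7.19482312e-02,
        3.03302554e-02, -8.55789722e-05]), 'tool_pos': array([0.18517444, 0.51737934, 0.20443894]), 'ee_rot': array([-3.14136978e+00,  1.93649701e-03,  1.22700364e+00]), 'wrist_force': array([ 0.28345221,  0.89861445, -0.12680007]), 'wrist_torque': array([-0.02440813,  0.04561929,  0.00817813]), 'width': 0.0941569252297333}
```

View pics/top0.png

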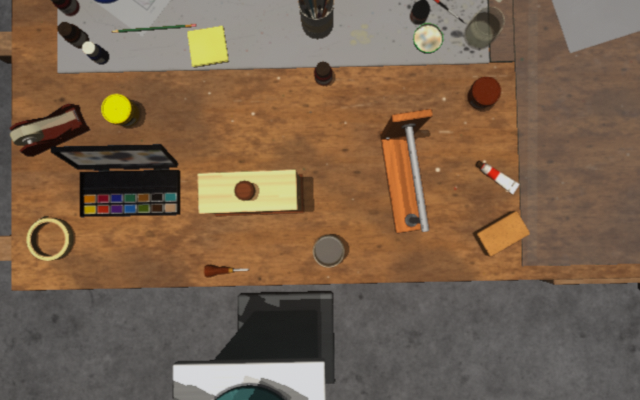

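View pics/side0.png

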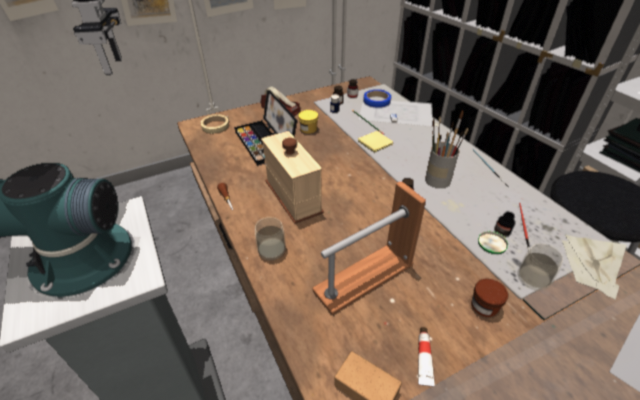

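Top view: the case with its lid is at about (248,191) and its knob at (245,190). The rail bar runs from (423,230) at the free end to (409,125) at the plate, and the jar is at (329,250). The side view agrees. Next I'll measure these from depth.

Run:
```python
from h import *
z=np.load('top0.npz');p=z['pts'];d=z['d'];im=z['im']
U=lambda m:[m.sum(),np.median(p[m],0).round(4)]
def box(u0,u1,v0,v1):
    m=np.zeros(d.shape,bool);m[v0:v1,u0:u1]=1;return m&(d>0)
print('table',U(box(300,360,100,160)), 'tables', U(box(440,460,130,220)))
def rect(name,m):
    r=cv2.minAreaRect(p[m][:,:2].astype(np.float32)*1000);print(name,m.sum(),[np.round(x,1) for x in r], 'z',np.percentile(p[m][:,2],[5,50,95]).round(4))
C=box(190,310,160,225)
Z=p[...,2]
rect('lidtop',C&(abs(Z-0.137)<.006)); rect('knob',C&(Z>.160))
B=box(370,440,95,245)
bar=B&(abs(Z-.15)<.009)&(p[...,0]<p[B&(Z>.18)][:,0].min()-.01)
rect('bar',bar); rect('plate',B&(Z>.18)); rect('base',B&(Z>.005)&(Z<.06))
g=p[bar];
q=g[:,:2]-g[:,:2].mean(0);w=np.linalg.svd(q,full_matrices=0)[2][0];print('bar dir deg',np.degrees(np.arctan2(w[1],w[0])),g[:,:2].mean(0))
rect('jar',box(305,355,225,275)&(Z>.05))
z=np.load('side0.npz');p=z['pts'];d=z['d'];Z=p[...,2]
C=box(255,330,125,225);rect('s lidtop',C&(abs(Z-0.137)<.006));rect('s knob',C&(Z>.160))
B=box(310,430,175,310);rect('s plate',B&(Z>.18));rect('s bar',B&(abs(Z-.146)<.008)&(p[...,0]<.56));
print(U(box(220,240,240,260)))
```

```text
table [np.int64(3587), array([ 6.353e-01, -1.813e-01, -5.000e-04])] tables [np.int64(1793), array([ 5.344e-01, -4.332e-01, -4.000e-04])]
lidtop 3650 [array([499.4, -29.4]), array([ 74. , 179.8]), np.float64(0.9)] z [0.1351 0.1374 0.1398]
knob 332 [array([499.2, -29.9]), array([34.3, 33.6]), np.float64(88.2)] z [0.1655 0.1706 0.1729]
bar 770 [array([ 509.7, -337.7]), array([181.3,  14.5]), np.float64(7.5)] z [0.144  0.148  0.1509]
plate 370 [array([ 619.8, -323.1]), array([14.2, 69.8]), np.float64(7.2)] z [0.1843 0.1908 0.1932]
base 2530 [array([ 544.9, -314.5]), array([262.1, 108. ]), np.float64(7.3)] z [0.0104 0.0135 0.0193]
bar dir deg -172.37745099226422 [ 0.50905797 -0.33707879]
jar 233 [array([ 381.8, -173.9]), array([61.9, 63.6]), np.float64(88.8)] z [0.0508 0.0682 0.0758]
s lidtop 1255 [array([499.1, -30.2]), array([ 74.1, 184.4]), np.float64(0.8)] z [0.1344 0.1364 0.1382]
s knob 137 [array([497.5, -34.3]), array([29.2, 33.2]), np.float64(68.8)] z [0.1616 0.1691 0.1717]
s plate 297 [array([ 619.7, -324.7]), array([15.6, 69.3]), np.float64(6.8)] z [0.1808 0.1892 0.1914]
s bar 551 [array([ 489.9, -341.8]), array([141.8,  14.6]), np.float64(7.3)] z [0.1401 0.1468 0.1492]
[np.int64(397), array([ 0.3399,  0.2254, -0.4167])]
```

```bash
cat >> h.py <<'E'
def go(x,y,z,yaw_deg):
    "print turn and shift from the measured pose to a world target, tool down"
    o=robot.get_obs(); r=R.from_euler('xyz',o['ee_rot']); t=R.from_euler('xyz',[np.pi,0,np.radians(yaw_deg)])
    print('now',round(o['time'],2),o['tool_pos'].round(4),np.degrees(o['ee_rot']).round(2),'F',o['wrist_force'].round(1),'w',round(o['width'],4))
    print('turn',np.degrees((r.inv()*t).as_rotvec()).round(2),'shift',totool([x,y,z]).round(1))
E
python3 -c "
from h import *
go(.499,-.030,.205,.9)"
```

```text
now 0.1 [0.1852 0.5174 0.2044] [-1.7999e+02  1.1000e-01  7.0300e+01] F [ 0.3  0.9 -0.1] w 0.0942
turn [6.00e-02 1.00e-01 6.94e+01] shift [-4.096e+02  4.800e+02  1.000e-01]
```

```bash
A='[[0,0,69.4],[-410,480,0],-1]'; python3 -m jog '[[[0,0,69.4],[-410,480,0],-1],[[0,0,69.4],[-410,480,0],-1],[[0,0,69.4],[-410,480,0],-1],[[0,0,69.4],[-410,480,0],-1],[[0,0,69.4],[-410,480,0],-1]]'; python3 -c "
from h import *
go(.499,-.030,.205,.9)"
```

```text
time: 0.6
tool_pos: [0.3099, 0.299, 0.205]
ee_rot: [3.141, 0.0, 0.472]
wrist_force: [0.1, 0.4, -0.5]
width: 0.0941
now 0.6 [0.3099 0.299  0.205 ] [1.7999e+02 2.0000e-02 2.7020e+01] F [ 0.1  0.4 -0.5] w 0.0941
turn [2.000e-02 2.000e-02 2.612e+01] shift [1.90e+01 3.79e+02 1.00e-01]
```

```bash
python3 -m jog '[[[0,0,26],[19,379,0],-1],[[0,0,26],[19,379,0],-1],[[0,0,26],[19,379,0],-1],[[0,0,26],[19,379,0],-1],[[0,0,26],[19,379,0],-1]]'; python3 -m jog '[[[0,0,0],[9,129,0],-1],[[0,0,0],[9,129,0],-1],[[0,0,0],[9,129,0],-1],[[0,0,0],[9,129,0],-1]]'; python3 -c "
from h import *
go(.499,-.030,.143,.9)"
```

```text
time: 1.1
tool_pos: [0.4358, 0.0829, 0.2052]
ee_rot: [-3.141, -0.0, 0.023]
wrist_force: [0.6, 1.3, 0.6]
width: 0.094
time: 1.5
tool_pos: [0.4472, -0.0472, 0.2047]
ee_rot: [3.141, 0.002, 0.017]
wrist_force: [0.0, -0.2, 0.4]
width: 0.0939
now 1.5 [ 0.4472 -0.0472  0.2047] [1.7996e+02 9.0000e-02 9.9000e-01] F [ 0.  -0.2  0.4] w 0.0939
turn [0.04 0.09 0.09] shift [ 52.2 -16.3  61.6]
```

```bash
python3 -m jog '[[[0,0,0],[52,-16.5,0],-1],[[0,0,0],[52,-16.5,0],-1],[[0,0,0],[52,-16.5,30],-1],[[0,0,0],[52,-16.5,61.5],-1],[[0,0,0],[52,-16.5,61.5],-1]]'; python3 -m jog '[[[0,0,0],[0,0,0],0.2],[[0,0,0],[0,0,0],1],[[0,0,0],[0,0,0],1],[[0,0,0],[0,0,0],1],[[0,0,0],[0,0,0],1]]'; python3 -m jog '[[[0,0,0],[0,0,0],1],[[0,0,0],[0,0,0],1]]'
```

```text
time: 2.0
tool_pos: [0.4954, -0.0246, 0.139]
ee_rot: [-3.139, 0.01, 0.025]
wrist_force: [-0.3, 0.7, -0.2]
width: 0.094
time: 2.5
tool_pos: [0.4994, -0.0263, 0.145]
ee_rot: [3.141, -0.002, 0.023]
wrist_force: [0.1, -0.9, -0.5]
width: 0.0573
time: 2.7
tool_pos: [0.499, -0.0263, 0.1441]
ee_rot: [-3.141, -0.0, 0.023]
wrist_force: [-1.0, 0.3, -0.8]
width: 0.0412
```

```bash
python3 -c "
from h import *
go(.64,-.030,.23,.9)
snap('side','s1.png')"
```

```text
now 2.7 [ 0.499  -0.0263  0.1441] [-1.7999e+02 -1.0000e-02  1.3200e+00] F [-1.   0.3 -0.8] w 0.0412
turn [-0.01 -0.01  0.42] shift [140.9   6.9 -85.9]
```

View pics/s1.png

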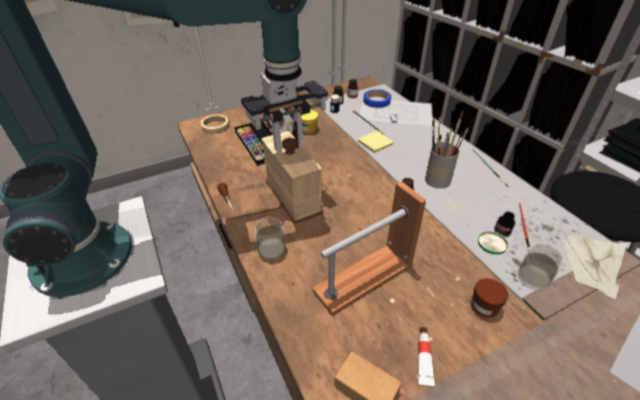

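The side view shows the fingers either side of the knob at about (288,145), not gripping yet. I'll centre by 3.5 mm and close.

```bash
python3 -m jog '[[[0,0,0.4],[0,3.6,1],1],[[0,0,0.4],[0,3.6,1],1],[[0,0,0.4],[0,3.6,1],1],[[0,0,0.4],[0,3.6,1],1],[[0,0,0.4],[0,3.6,1],1]]'; python3 -m jog '[[[0,0,0],[0,0,-10],1],[[0,0,0],[0,0,-20],1],[[0,0,0],[0,0,-30],1],[[0,0,0],[0,0,-30],1]]'
```

```text
time: 3.25
tool_pos: [0.4996, -0.0286, 0.144]
ee_rot: [-3.139, -0.002, 0.017]
wrist_force: [0.5, 4.6, 5.5]
width: 0.0347
time: 3.65
tool_pos: [0.4999, -0.0304, 0.1749]
ee_rot: [3.14, -0.003, 0.016]
wrist_force: [0.4, -0.9, -1.5]
width: 0.0348
```

```bash
python3 -m jog '[[[0,0,0],[0,0,-30],1],[[0,0,0],[0,0,-60],1],[[0,0,0],[0,0,-66],1],[[0,0,0],[20,0,-66],1],[[0,0,0],[50,0,-66],1]]';python3 -m jog '[[[0,0,0],[30,0,0],1],[[0,0,0],[60,0,0],1],[[0,0,0],[80,0,0],1],[[0,0,0],[90,0,0],1],[[0,0,0],[90,0,0],1]]'; python3 -m jog '[[[0,0,0],[0,0,25],1],[[0,0,0],[0,0,60],1],[[0,0,0],[0,0,95],1],[[0,0,0],[0,0,120],1],[[0,0,0],[0,0,130],1]]';python3 -m jog '[[[0,0,0],[0,0,0],1],[[0,0,0],[0,0,0],1]]'; python3 -c "
from h import *
go(.64,-.030,.094,.9)
z,d,P=snap('side','s2.png')"
```

```text
time: 4.15
tool_pos: [0.5488, -0.0292, 0.239]
ee_rot: [3.141, -0.0, 0.016]
wrist_force: [0.6, 0.2, -1.8]
width: 0.0348
time: 4.65
tool_pos: [0.6392, -0.0276, 0.2368]
ee_rot: [-3.141, 0.003, 0.016]
wrist_force: [-0.3, 0.8, -2.0]
width: 0.0347
time: 5.15
tool_pos: [0.6358, -0.0274, 0.1052]
ee_rot: [-3.141, 0.007, 0.016]
wrist_force: [0.3, 0.6, -2.4]
width: 0.0346
time: 5.35
tool_pos: [0.6396, -0.0277, 0.1108]
ee_rot: [3.141, -0.003, 0.016]
wrist_force: [-1.0, -0.1, -2.3]
width: 0.0344
now 5.35 [ 0.6396 -0.0277  0.1108] [ 1.7998e+02 -1.5000e-01  9.3000e-01] F [-1.  -0.1 -2.3] w 0.0344
turn [ 0.02 -0.15  0.03] shift [ 0.3  2.3 16.8]
```

View pics/s2.png

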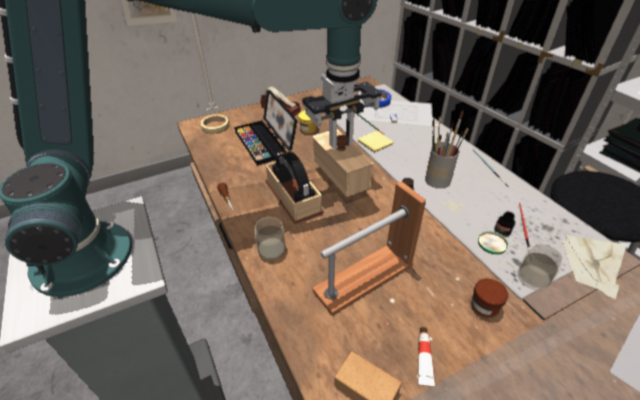

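The lid at (343,160) hangs just above the bench behind the open case. The headphones stand in the tray at (295,175). I'll lower the lid gently.

```bash
python3 -m jog '[[[0,0,0],[0,0,4],1],[[0,0,0],[0,0,8],1],[[0,0,0],[0,0,12],1],[[0,0,0],[0,0,14],1],[[0,0,0],[0,0,14],1]]'; python3 -m jog '[[[0,0,0],[0,0,1],1],[[0,0,0],[0,0,2],1],[[0,0,0],[0,0,3],1],[[0,0,0],[0,0,3],1],[[0,0,0],[0,0,3],1]]'
```

```text
time: 5.9
tool_pos: [0.6388, -0.0275, 0.0944]
ee_rot: [-3.141, 0.001, 0.016]
wrist_force: [0.7, 0.3, -1.6]
width: 0.0345
time: 6.4
tool_pos: [0.6397, -0.0278, 0.0938]
ee_rot: [3.141, -0.002, 0.016]
wrist_force: [-1.1, -0.6, 5.3]
width: 0.0343
```

```bash
python3 -m jog '[[[0,0,0],[0,0,0],-1],[[0,0,0],[0,0,0],-1],[[0,0,0],[0,0,0],-1],[[0,0,0],[0,0,0],-1],[[0,0,0],[0,0,0],-1]]'; python3 -m jog '[[[0,0,0],[0,0,-30],-1],[[0,0,0],[0,0,-70],-1],[[0,0,0],[0,0,-106],-1],[[0,0,0],[0,0,-106],-1],[[0,0,0],[-50,0,-106],-1]]'; python3 -m jog '[[[0,0,0],[-50,0,0],-1],[[0,0,0],[-100,0,0],-1],[[0,0,0],[-150,0,0],-1],[[0,0,0],[-200,0,0],-1],[[0,0,0],[-200,0,0],-1]]'
python3 - <<'E'
from h import *
im,d,P=snap('top','t2.png');p=cloud(d,P);Z=p[...,2]
def rect(n,m):
    r=cv2.minAreaRect(p[m][:,:2].astype(np.float32)*1000);print(n,m.sum(),[np.round(x,1) for x in r],np.median(p[m],0).round(4))
C=(p[...,0]>.44)&(p[...,0]<.56)&(abs(p[...,1]+.03)<.1)&(d>0)
rect('band',C&(Z>.08)&(Z<.135));rect('crown',C&(Z>.113)&(Z<.128))
L=(p[...,0]>.58)&(p[...,0]<.7)&(abs(p[...,1]+.03)<.13)&(d>0)
rect('lid',L&(abs(Z-.087)<.006))
go(.499,-.030,.18,.9)
E
```

```text
time: 6.9
tool_pos: [0.6389, -0.0275, 0.0916]
ee_rot: [-3.141, 0.0, 0.016]
wrist_force: [-0.6, -0.0, -0.4]
width: 0.0711
time: 7.4
tool_pos: [0.5924, -0.0288, 0.1941]
ee_rot: [-3.141, 0.002, 0.016]
wrist_force: [-1.3, -0.9, -1.1]
width: 0.0941
time: 7.9
tool_pos: [0.3836, -0.0309, 0.1965]
ee_rot: [-3.141, 0.002, 0.015]
wrist_force: [0.8, -1.3, 0.0]
width: 0.094
band 1154 [array([501.4, -28.3]), array([ 30.1, 149.2]), np.float64(2.2)] [ 0.5012 -0.0349  0.1154]
crown 650 [array([501.4, -27.9]), array([30. , 79.9]), np.float64(2.3)] [ 0.5014 -0.0298  0.1207]
lid 3204 [array([639. , -30.7]), array([ 74.4, 180. ]), np.float64(0.8)] [ 0.6367 -0.0357  0.0873]
now 7.95 [ 0.3867 -0.0313  0.1973] [ 1.7999e+02 -5.0000e-02  8.9000e-01] F [-0.5 -0.4 -0. ] w 0.0938
turn [ 0.01 -0.05 -0.01] shift [112.3   0.4  17.4]
```

View pics/t2.png

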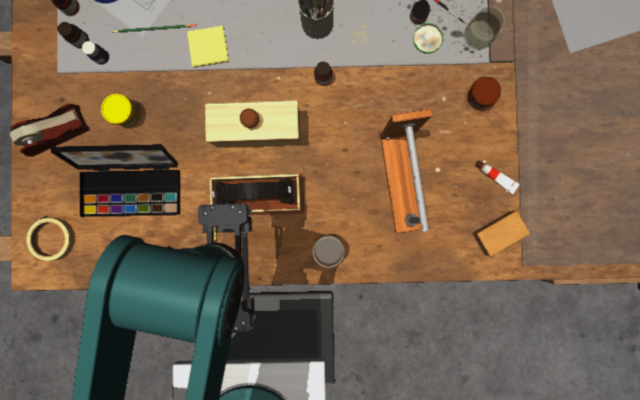

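Lid standing at (252,122), and the headphones in the tray at (255,193), centred at (0.5014, -0.0283) with yaw 2.25° and top at about 0.123. Now the grasp.

```bash
python3 -m jog '[[[0,0,-1.4],[50,0,0],-1],[[0,0,-1.4],[100,-1,0],-1],[[0,0,-1.4],[115,-1.5,0],-1],[[0,0,-1.4],[115,-1.5,20],-1],[[0,0,-1.4],[115,-1.5,50],-1]]'; python3 -m jog '[[[0,0,0],[0,0,15],-1],[[0,0,0],[0,0,25],-0.5],[[0,0,0],[0,0,30],-0.2],[[0,0,0],[0,0,30],-0.1],[[0,0,0],[0,0,30],-0.1]]'; python3 -c "
from h import *
go(.5014,-.0285,.103,2.25)"
```

```text
time: 8.45
tool_pos: [0.5076, -0.0284, 0.1481]
ee_rot: [3.141, -0.004, 0.041]
wrist_force: [0.3, 0.3, -0.5]
width: 0.0941
time: 8.95
tool_pos: [0.5049, -0.0284, 0.1189]
ee_rot: [3.141, -0.002, 0.041]
wrist_force: [-0.8, 1.3, 0.8]
width: 0.0654
now 8.95 [ 0.5049 -0.0284  0.1189] [ 1.7999e+02 -1.0000e-01  2.3300e+00] F [-0.8  1.3  0.8] w 0.0654
turn [ 0.01 -0.1   0.08] shift [-3.5  0.  15.8]
```

```bash
python3 -m jog '[[[0,0,0],[-3.5,0,8],-0.1],[[0,0,0],[-3.5,0,15],-0.1],[[0,0,0],[-3.5,0,15.5],0.2],[[0,0,0],[-3.5,0,15.5],1],[[0,0,0],[-3.5,0,15.5],1]]'; python3 -m jog '[[[0,0,0],[0,0,0],1],[[0,0,0],[0,0,0],1],[[0,0,0],[0,0,0],1],[[0,0,0],[0,0,0],1],[[0,0,0],[0,0,0],1]]'; python3 -c "
from h import *
go(.5014,-.0285,.103,2.25)"
```

```text
time: 9.45
tool_pos: [0.5009, -0.0284, 0.1027]
ee_rot: [-3.142, -0.001, 0.041]
wrist_force: [1.3, -0.3, 0.7]
width: 0.0312
time: 9.95
tool_pos: [0.5008, -0.0284, 0.1027]
ee_rot: [3.142, -0.001, 0.041]
wrist_force: [0.7, -0.6, -0.2]
width: 0.0298
now 9.95 [ 0.5008 -0.0284  0.1027] [ 1.80e+02 -4.00e-02  2.33e+00] F [ 0.7 -0.6 -0.2] w 0.0298
turn [ 0.   -0.04  0.08] shift [ 0.6  0.1 -0.3]
```

```bash
python3 -m jog '[[[0,0,0],[0,0,-10],1],[[0,0,0],[0,0,-25],1],[[0,0,0],[0,0,-45],1],[[0,0,0],[0,0,-65],1],[[0,0,0],[0,0,-85],1]]'; python3 -m jog '[[[0,0,0],[0,0,-25],1],[[0,0,0],[0,0,-50],1],[[0,0,0],[0,0,-80],1],[[0,0,0],[0,0,-105],1],[[0,0,0],[0,0,-115],1]]'; python3 -c "
from h import *
go(.543,-.3335,.30,7.45)
snap('side','s3.png')"
```

```text
time: 10.45
tool_pos: [0.5001, -0.0283, 0.1883]
ee_rot: [-3.141, 0.001, 0.041]
wrist_force: [0.7, -1.0, -2.1]
width: 0.0299
time: 10.95
tool_pos: [0.5011, -0.0285, 0.3059]
ee_rot: [3.141, -0.005, 0.041]
wrist_force: [0.9, 0.4, -1.4]
width: 0.0298
now 10.95 [ 0.5011 -0.0285  0.3059] [179.95  -0.26   2.33] F [ 0.9  0.4 -1.4] w 0.0298
turn [ 0.06 -0.26 -5.12] shift [ 29.4 306.5   6.3]
```

View pics/s3.png

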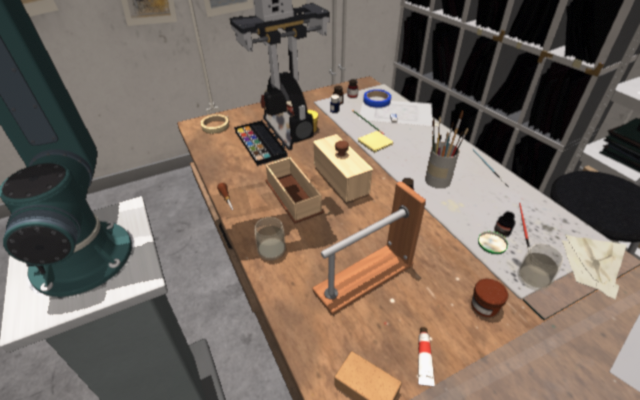

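The headphones are held upright at about (288,105), clear of the case, and the lid is standing. Now I'll carry them over the bar.

```bash
python3 -m jog '[[[0,0,-1],[2,20,0],1],[[0,0,-2],[5,50,0],1],[[0,0,-3],[9,90,0],1],[[0,0,-4],[13,130,0],1],[[0,0,-5.1],[17,170,0],1]]'; python3 -m jog '[[[0,0,0],[0,40,0],1],[[0,0,0],[0,75,0],1],[[0,0,0],[0,105,0],1],[[0,0,0],[0,125,0],1],[[0,0,0],[0,130,0],1]]';python3 -m jog '[[[0,0,0],[0,0,0],1],[[0,0,0],[0,0,0],1],[[0,0,0],[0,0,0],1],[[0,0,0],[0,0,0],1]]'; python3 -c "
from h import *
go(.543,-.3335,.160,7.45)"
```

```text
time: 11.5
tool_pos: [0.5239, -0.1986, 0.3006]
ee_rot: [-3.14, 0.003, 0.131]
wrist_force: [0.3, -0.2, -2.7]
width: 0.0298
time: 12.0
tool_pos: [0.5405, -0.3284, 0.2993]
ee_rot: [-3.139, 0.004, 0.127]
wrist_force: [-0.2, 0.0, -3.3]
width: 0.0296
time: 12.4
tool_pos: [0.5414, -0.3254, 0.303]
ee_rot: [3.141, -0.001, 0.131]
wrist_force: [-0.5, -0.4, -1.8]
width: 0.0297
now 12.4 [ 0.5414 -0.3254  0.303 ] [ 1.7998e+02 -4.0000e-02  7.5100e+00] F [-0.5 -0.4 -1.8] w 0.0297
turn [ 0.02 -0.04  0.06] shift [  0.4   8.2 143. ]
```

```bash
python3 -m jog '[[[0,0,0],[0,4,10],1],[[0,0,0],[0,8,35],1],[[0,0,0],[0,8,70],1],[[0,0,0],[0,8,100],1],[[0,0,0],[0,8,125],1]]'; python3 -m jog '[[[0,0,0],[0,0,7],1],[[0,0,0],[0,0,9],1],[[0,0,0],[0,0,9],1],[[0,0,0],[0,0,9],1]]'; python3 -c "
from h import *
go(.543,-.3335,.154,7.45)
im,d,P=snap('side'); c=im[130:330,260:500]; cv2.imwrite('pics/s4.png',cv2.resize(c,None,fx=3,fy=3)[...,::-1])"
```

```text
time: 12.9
tool_pos: [0.5415, -0.3337, 0.1744]
ee_rot: [-3.14, 0.002, 0.13]
wrist_force: [0.1, -0.4, -1.0]
width: 0.0299
time: 13.3
tool_pos: [0.5432, -0.335, 0.1707]
ee_rot: [3.139, -0.003, 0.13]
wrist_force: [-0.1, -0.7, -1.9]
width: 0.0294
now 13.3 [ 0.5432 -0.335   0.1707] [ 1.7985e+02 -1.6000e-01  7.4300e+00] F [-0.1 -0.7 -1.9] w 0.0294
turn [ 0.15 -0.16 -0.02] shift [-0.  -1.6 16.7]
```

View pics/s4.png

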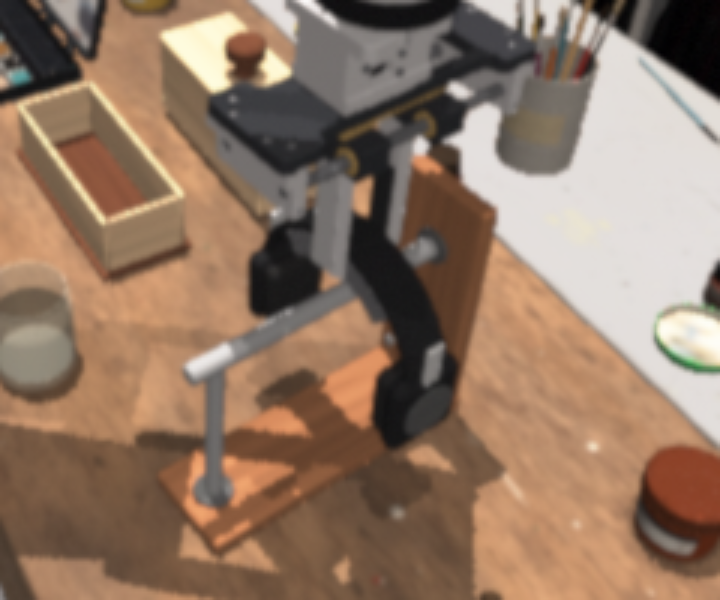

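The headband is above the bar with one cup either side. I'll lower it gently onto the bar.

```bash
python3 -m jog '[[[0,0,0],[0,-1,4],1],[[0,0,0],[0,-1,8],1],[[0,0,0],[0,-1,12],1],[[0,0,0],[0,-1,14],1],[[0,0,0],[0,-1,14],1]]'; python3 -m jog '[[[0,0,0],[0,0,0.5],1],[[0,0,0],[0,0,1.5],1],[[0,0,0],[0,0,1.5],1]]'
```

```text
time: 13.85
tool_pos: [0.5419, -0.3332, 0.1536]
ee_rot: [-3.14, 0.001, 0.13]
wrist_force: [-0.1, -0.4, -1.7]
width: 0.0296
time: 14.15
tool_pos: [0.5422, -0.3334, 0.1529]
ee_rot: [-3.142, -0.0, 0.13]
wrist_force: [-0.3, -0.5, -1.9]
width: 0.03
```

```bash
python3 -m jog '[[[0,0,0],[0,0,0.6],1],[[0,0,0],[0,0,1.2],1],[[0,0,0],[0,0,1.2],1]]'
```

```text
time: 14.45
tool_pos: [0.5423, -0.3335, 0.1524]
ee_rot: [3.141, -0.001, 0.13]
wrist_force: [-0.6, 0.2, 0.7]
width: 0.03
```

```bash
python3 -m jog '[[[0,0,0],[0,0,0],-0.2],[[0,0,0],[0,0,0],-0.2],[[0,0,0],[0,0,0],-0.2],[[0,0,0],[0,0,0],-0.2],[[0,0,0],[0,0,0],-0.2]]'; python3 -m jog '[[[0,0,0],[0,0,-10],-0.2],[[0,0,0],[0,0,-30],-0.2],[[0,0,0],[0,0,-50],-0.2],[[0,0,0],[-40,0,-50],1],[[0,0,0],[-75,0,-50],1]]';  python3 -m jog '[[[0,0,0],[0,0,0],1],[[0,0,0],[0,0,0],1],[[0,0,0],[0,0,0],1],[[0,0,0],[0,0,0],1],[[0,0,0],[0,0,0],1]]'
cat > m.py <<'E'
from h import *
# headphones pose on bar, from top and side depth; s = along the rail, t = across, from rail origin
def rail(p):
    a=np.radians(7.45); q=p[...,:2]-[.5235,-.336]
    return q@[np.cos(a),np.sin(a)]*1000, q@[-np.sin(a),np.cos(a)]*1000
def meas(n,f=None):
    im,d,P=snap(n); p=cloud(d,P); s,t=rail(p); dark=im.max(-1)<75
    if f: cv2.imwrite('pics/'+f[0],cv2.resize(im[f[1]],None,fx=3,fy=3)[...,::-1])
    m=(d>0)&dark&(abs(t)<90)&(abs(s)<125)&(p[...,2]>.04)
    b=m&(p[...,2]>.155)&(p[...,2]<.182); q=np.c_[s[b],t[b]].astype(np.float32)
    print(n,'band',b.sum(),cv2.minAreaRect(q) if b.sum()>5 else '','s',np.percentile(s[b],[2,50,98]).round(1),'t',np.percentile(t[b],[2,98]).round(1),'z95',np.percentile(p[b][:,2],95).round(4))
    for k,c in(('+',m&(t>40)&(p[...,2]<.115)),('-',m&(t<-40)&(p[...,2]<.115))):
        if c.sum()>5: print(' cup',k,c.sum(),np.median(s[c]).round(1),np.median(t[c]).round(1),p[c][:,2].min().round(3))
E
python3 -c "
from m import *
go(.5235,-.336,.16,7.45)
meas('top');meas('side',('s5.png',np.s_[130:330,260:500]))"
```

```text
time: 14.95
tool_pos: [0.5422, -0.3334, 0.1518]
ee_rot: [-3.142, -0.0, 0.13]
wrist_force: [-0.2, 0.2, -0.5]
width: 0.0562
time: 15.45
tool_pos: [0.4677, -0.3435, 0.2034]
ee_rot: [3.14, -0.001, 0.131]
wrist_force: [-0.7, 0.9, 0.3]
width: 0.0437
time: 15.95
tool_pos: [0.4686, -0.3429, 0.2015]
ee_rot: [-3.141, 0.0, 0.131]
wrist_force: [-0.2, -0.0, 0.0]
width: 0.004
now 15.95 [ 0.4686 -0.3429  0.2015] [-179.98    0.      7.49] F [-0.2 -0.   0. ] w 0.004
turn [-0.02  0.    0.04] shift [55.4  0.3 41.5]
top band 675 ((50.66920852661133, 0.9115829467773438), (97.87028503417969, 97.58900451660156), 89.2241439819336) s [ 2.4 17.  91.1] t [-40.4  47.2] z95 0.1749
 cup + 204 4.3 71.0 0.067
 cup - 15 2.6 -48.8 0.064
side band 728 ((17.327550888061523, -4.130992889404297), (32.203304290771484, 96.6083755493164), 0.3413600027561188) s [ 1.8 12.4 30.4] t [-46.9  38.1] z95 0.173
 cup + 265 1.6 53.5 0.066
 cup - 507 2.3 -74.9 0.059
```

View pics/s5.png

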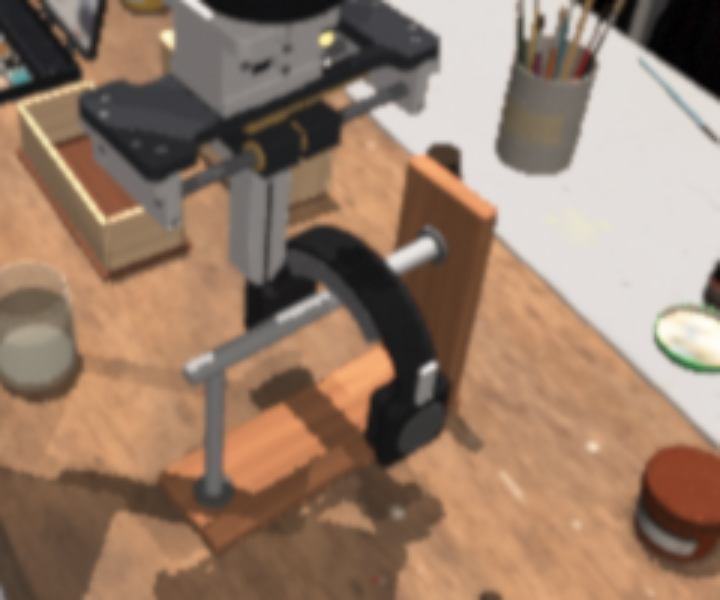

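Hanging properly on the bar and released: band centre at s≈17 mm, level, with a cup on each side. Next I'll push with the shut fingers low behind the band.

```bash
python3 -m jog '[[[0,0,0],[0,0,15],1],[[0,0,0],[0,0,30],1],[[0,0,0],[0,0,41],1],[[0,0,0],[0,0,42],1],[[0,0,0],[10,0,42],1]]'; python3 -m jog '[[[0,0,0],[10,0,0],1],[[0,0,0],[18,0,0],1],[[0,0,0],[24,0,0],1],[[0,0,0],[29,0,0],1],[[0,0,0],[33,0,0],1]]';python3 -m jog '[[[0,0,0],[4,0,0],1],[[0,0,0],[8,0,0],1],[[0,0,0],[12,0,0],1],[[0,0,0],[16,0,0],1],[[0,0,0],[20,0,0],1]]';python3 -m jog '[[[0,0,0],[4,0,0],1],[[0,0,0],[8,0,0],1],[[0,0,0],[12,0,0],1],[[0,0,0],[16,0,0],1],[[0,0,0],[20,0,0],1]]'; python3 -c "
from m import *
go(.5235,-.336,.16,7.45)
meas('top');meas('side',('s6.png',np.s_[130:330,260:500]))"
```

```text
time: 16.55
tool_pos: [0.477, -0.3417, 0.1589]
ee_rot: [-3.14, 0.001, 0.128]
wrist_force: [0.5, -0.3, 0.3]
width: 0.0003
time: 17.05
tool_pos: [0.511, -0.3375, 0.1598]
ee_rot: [3.142, -0.0, 0.13]
wrist_force: [0.2, -1.1, 0.1]
width: 0.0001
time: 17.55
tool_pos: [0.5304, -0.335, 0.1597]
ee_rot: [-3.142, 0.0, 0.129]
wrist_force: [-1.9, -1.0, 0.5]
width: 0.0006
time: 18.05
tool_pos: [0.5504, -0.3323, 0.1597]
ee_rot: [-3.141, 0.0, 0.13]
wrist_force: [-1.1, 0.3, 0.4]
width: 0.0004
now 18.05 [ 0.5504 -0.3323  0.1597] [-179.99    0.      7.43] F [-1.1  0.3  0.4] w 0.0004
turn [-0.01  0.   -0.02] shift [-27.1   0.2  -0.3]
top band 112 ((67.298095703125, 22.199188232421875), (46.93059539794922, 52.161869049072266), 69.53709411621094) s [37.7 67.2 98.4] t [10.2 48.4] z95 0.1784
 cup + 162 47.1 73.3 0.065
side band 465 ((61.376731872558594, -2.866230010986328), (92.40016174316406, 47.90182876586914), 88.76080322265625) s [37.9 51.4 67.4] t [-47.5  35.7] z95 0.1729
 cup + 302 38.0 55.9 0.067
 cup - 496 37.3 -74.7 0.061
```

View pics/s6.png

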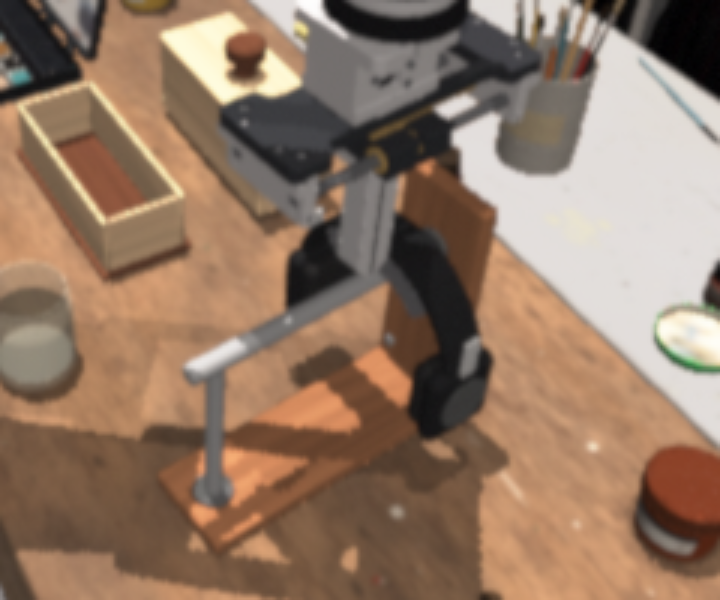

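The band is sliding without twisting, with its rear face at s≈38 mm. It has about 22 mm to go.

```bash
python3 -m jog '[[[0,0,0],[4,0,0],1],[[0,0,0],[8,0,0],1],[[0,0,0],[12,0,0],1],[[0,0,0],[15,0,0],1],[[0,0,0],[17,0,0],1]]';python3 -m jog '[[[0,0,0],[1,0,0],1],[[0,0,0],[2,0,0],1],[[0,0,0],[3,0,0],1],[[0,0,0],[3,0,0],1]]';python3 -m jog '[[[0,0,0],[1,0,0],1],[[0,0,0],[2,0,0],1],[[0,0,0],[2,0,0],1]]'
```

```text
time: 18.65
tool_pos: [0.5672, -0.3301, 0.1597]
ee_rot: [-3.142, 0.0, 0.13]
wrist_force: [-1.2, -0.6, 0.1]
width: 0.0008
time: 19.05
tool_pos: [0.5701, -0.3298, 0.1597]
ee_rot: [-3.142, -0.0, 0.13]
wrist_force: [-0.1, 0.1, 0.9]
width: 0.0006
time: 19.35
tool_pos: [0.5721, -0.3295, 0.1597]
ee_rot: [-3.142, -0.0, 0.13]
wrist_force: [-1.1, 0.3, -0.3]
width: 0.0004
```

```bash
python3 -m jog '[[[0,0,0],[1,0,0],1],[[0,0,0],[2,0,0],1],[[0,0,0],[2,0,0],1]]'; python3 -m jog '[[[0,0,0],[1,0,0],1],[[0,0,0],[1,0,0],1],[[0,0,0],[1,0,0],1]]'
```

```text
time: 19.65
tool_pos: [0.5731, -0.3294, 0.1597]
ee_rot: [-3.141, 0.002, 0.129]
wrist_force: [-3.4, -1.2, 1.7]
width: 0.0004
time: 19.95
tool_pos: [0.5731, -0.3294, 0.1597]
ee_rot: [-3.141, 0.004, 0.129]
wrist_force: [-6.5, -0.6, 1.2]
width: 0.0004
```

It has stopped against the plate: the TCP is held at 0.5731 while the force climbs to 6.5 N. I'll back off straight, rise, and check.

```bash
python3 -m jog '[[[0,0,0],[-2,0,0],1],[[0,0,0],[-5,0,0],1],[[0,0,0],[-15,0,0],1],[[0,0,0],[-40,0,0],1],[[0,0,0],[-80,0,-10],1]]';python3 -m jog '[[[0,0,0],[-20,0,-50],1],[[0,0,0],[-30,0,-90],1],[[0,0,0],[-50,0,-120],1],[[0,0,0],[-70,0,-130],1],[[0,0,0],[-90,0,-130],1]]';python3 -m jog '[[[0,0,0],[-45,0,0],1],[[0,0,0],[-60,0,0],1],[[0,0,0],[-60,0,0],1],[[0,0,0],[-60,0,0],1],[[0,0,0],[-60,0,0],1]]'; python3 -c "
from m import *
meas('top');meas('side',('s7.png',np.s_[130:330,240:500]))
im,d,P=snap('top','t7.png'); p=cloud(d,P); s,t=rail(p)
b=(d>0)&(abs(t)<25)&(s>20)&(s<110)&(p[...,2]>.165)
g=im.max(-1)
k=b&(g<75)&(p[...,2]<.18);print('dark top s',np.percentile(s[k],[1,5,50,95,99]).round(1),k.sum())
o=(d>0)&(p[...,0]>.34)&(p[...,0]<.42)&(abs(p[...,1]+.174)<.04)&(p[...,2]>.05)
print('jar',cv2.minAreaRect(p[o][:,:2].astype('f4')*1000))"
```

```text
time: 20.45
tool_pos: [0.4951, -0.3385, 0.1677]
ee_rot: [-3.139, 0.001, 0.132]
wrist_force: [-0.3, -0.8, 0.4]
width: 0.0005
time: 20.95
tool_pos: [0.4056, -0.3517, 0.3018]
ee_rot: [3.138, -0.003, 0.13]
wrist_force: [0.4, 0.3, -0.7]
width: 0.0009
time: 21.45
tool_pos: [0.3477, -0.3587, 0.299]
ee_rot: [-3.141, -0.0, 0.131]
wrist_force: [0.2, 0.5, -1.1]
width: 0.0004
top band 1023 ((79.99002838134766, 0.2689208984375), (100.2643051147461, 39.86937713623047), 89.6320571899414) s [60.4 75.6 90.9] t [-46.3  46.4] z95 0.1747
 cup + 227 60.8 70.8 0.06
 cup - 173 57.5 -58.0 0.062
side band 712 ((75.43511962890625, -2.0050430297851562), (32.86301803588867, 94.06922149658203), 0.28608909249305725) s [59.9 70.4 89.8] t [-46.3  39.5] z95 0.173
 cup + 289 60.7 56.2 0.069
 cup - 496 58.0 -73.8 0.059
dark top s [60.4 61.2 75.9 90.3 90.8] 526
jar ((382.70062255859375, -173.94073486328125), (61.90602111816406, 61.98794174194336), 88.85420227050781)
```

View pics/s7.png

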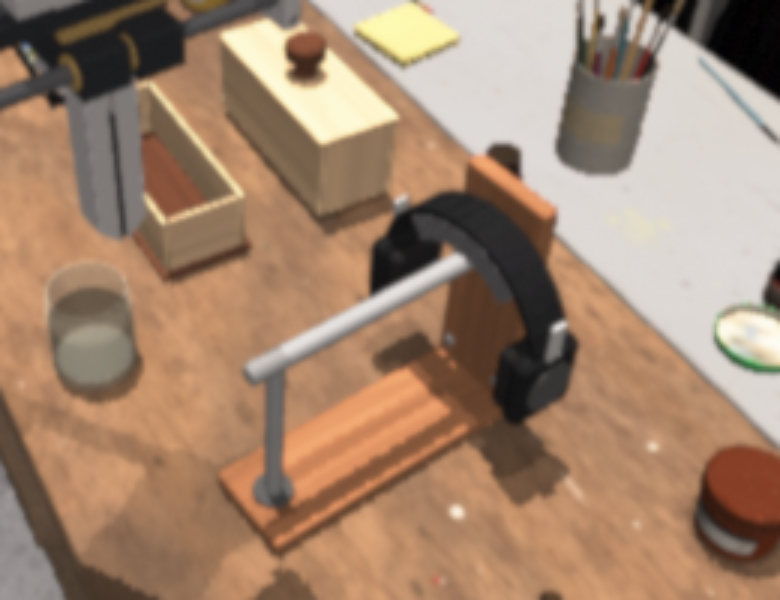

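View pics/t7.png

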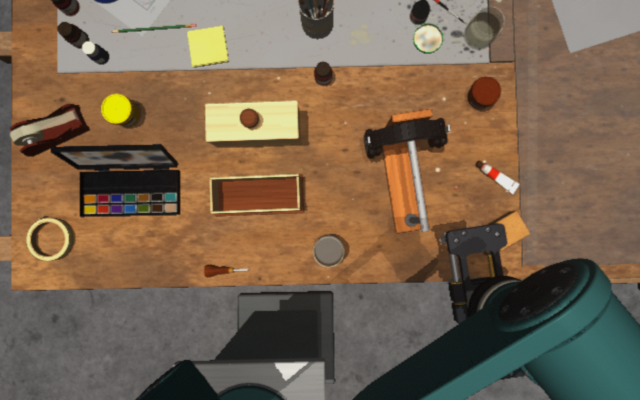

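The band spans s = 60.4 to 90.9 mm, so it is flush against the plate face at 90. The lid stands knob up at (252,121), the jar at (329,250) is in place, and the arm is clear of everything. Handing in.

```bash
python3 -c "
from h import *
print(close_job())"
```

```text
the job is handed in; nothing more can be done
None
```

The job is done and handed in after about 21.6 s on the robot's clock. I lifted the lid off by its knob and stood it knob up behind the case. I then took out the headphones, hung them over the middle of the bar and let go. Last, I pushed them with the shut fingers until they stopped at the end plate, where the force rose to about 6.5 N with no further movement.

What my last checks showed:
- **Headphones:** the headband spans 60–91 mm along the rail, and the plate face is at 90 mm, so it is touching within measuring error. It hangs level and square, with one ear cup either side. The cups read slightly differently along the bar, about 3 mm apart, which is within depth noise.
- **Lid:** it stood upright at (0.639, -0.031) when I measured it, about 6 cm clear of the case. The final top picture shows it in the same place.
- **Jar:** it moved less than 1 mm from its first measured position, which is within noise.
- **Arm:** it was clear of everything at hand-in.

No final check failed or disagreed. The only correction needed was at the knob: the gripper was about 3.5 mm off centre, and I fixed that before gripping.

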